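# Set a projector stand's tilt with a dial angle gauge and hold it

### The arm

A 7-joint arm with a two-finger parallel gripper is mounted at the origin on the work surface. World frame = base frame: x ahead of the robot, y to its left, z up, the work surface at z = 0. Lengths are in mm, angles in degrees, forces in N, time in s.
With the tool pointing down it reaches from about 425 to 1025 mm from the base axis. Payload 9.4 kg.
Tool frame: the origin (TCP) lies between the finger pads; the fingertips stand 19 mm ahead of it and the grasp point (between the pads) is the TCP (manip.tips_ahead is the distance from the TCP to the fingertips, in mm); z points along the fingers, x is the direction in which the jaws open and shut, and the axes are right-handed (so a half turn about z gives the same grasp; the last joint's range is limited). The gripper opens to 93 mm and grips with 3 to 60 N. Pads are 15 mm wide; open, the fingers measure 128 mm over their backs; the gripper's body (75 mm by 188 mm) begins 65 mm behind the grasp point.
Start: joints at [-69.54, 34.337, -0.143, 91.639, 0.103, 54.024, -4.572], TCP at [304.737, 657.845, 237.618] pointing down, gripper open.
Joint ranges: [-147.43, 147.43], [-19.82, 112.94], [-74.19, 73.91], [6.32, 146.72], [-59.91, 239.91], [6.04, 106.73], [-150.56, 150.56]. Speed limits (degrees/s): [127.2, 127.2, 172.46, 172.46, 180, 180, 180].

### API

Orientations are given as [roll, pitch, yaw] about the fixed x, y, z axes, in that order (R = Rz(yaw) Ry(pitch) Rx(roll)).
In Python, from plant import monitor, imaging, manip gives the robot as it stands.
- The arm moves only by the shell command python3 -m pendant 'ROWS' [FORCE]. ROWS is JSON, a list of rows, each a list of 7 numbers: the closure, from 0 (fully open) to 1 (shut), then the shift along the world's x, y, z in mm, then the turn, a rotation vector about the world's x, y, z in degrees. In form: [[grip, x, y, z, ax, ay, az], ...]. A call has exactly 8 rows; each row is the pose to reach, as a shift and turn from the pose commanded when the call began; what a row does not reach only later rows make up. A row lasts 1/8 s, in which the tool goes at most 62.5 mm and 10.7 degrees, less where a joint would pass 70% of its speed; a pose out of reach is approached as far as the arm can. A call with a gripper value outside its range is refused whole. The fingers move at their own pace and stop on an object; FORCE is the grip in N (left out, the last holds). Time passes only in rows, so rows that repeat a pose let the fingers close, or fill a call up. It gives the time, the measured TCP pose, the force and the opening at its end, in the units of the state.
- monitor.state(): the state, without advancing time (a new reading comes with each control period).
- imaging.snapshot(name): name is "side" or "top"; returns a dict with "pixels" (420x560x3 uint8, blue, green, red), "vfov" (degrees; the focal length in pixels is half the picture's height over the tangent of half this angle, whatever the lens; pixels are square), "cx", "cy" (the principal point, pixels), "D" ([k1, k2, p1, p2, k3] as OpenCV has them; the pictures are not rectified), "rvec" (rotation vector, rad) and "tvec" (3), from world to camera coordinates, as OpenCV has them. Camera axes: x right, y down, z forward; pixel columns grow to the right and rows downward; lengths in mm; the calibration is good to about 2 mm. A picture is of the moment at which its call begins. There is no depth.
- manip.sign_off(): hands the job in, once; it reports no verdict.
The state is a dict: "t": time; "joints": joint angles; "dq": joint speeds; "effort": joint torques, N m; "ee_pos": TCP position; "tcp_rot": TCP orientation; "force": force on the tool from outside, world axes, zero at the start; "torque": the same for the moment, N m; "gripper_width": finger opening in mm.
Only numpy, scipy, OpenCV 4.12 (cv2) and the standard library are available. Lean on these libraries where they do the work, as an engineer would, in place of code of your own. Each camera call takes 0.05 s, during which the arm holds its last target.

### The job

On this repair bench, first turn the projector stand's white tray on its column until it is square with its base plate again. Then pick up the dial angle gauge, seat its foot flat across both rubber strips in the middle of the tray with the dial facing the far side of the bench, and rock gauge and tray together, raising the drooping end past level, until the swinging pointer settles on the red tab. The tilt clamp is slack, so the tray drops if you let go: finish while still holding the gauge pressed down on the tray with the pointer on the tab, touching the tray with nothing but the gauge, and leave the remote control, screwdriver and meter where they lie.

Things in the scene. Friction and masses are not known exactly. Their poses are not given: they have to be found in the camera images.
- stand: Projector stand, fixed to the bench: dark steel base plate 165 (x) by 255 mm (y, reaching from y = -112.5 to +142.5), 10 mm thick, with a column on which a yoke and a white tray swivel. Origin on the bench on the column's (swivel) axis; z up. Its x axis points roughly to the far side of the bench.
- swivel (a joint): Swivel of yoke and tray about the column's vertical axis, rad; 0 = tray square with the base plate (tray axes along the base plate's axes), positive counter-clockwise from above; starts turned by +0.35 to +0.8. Range -0.3 to 1.1. It stays where it is left (friction about 0.18 N m).
- tray (a joint): Tilt of the tray in its yoke, rad, about the tray's x axis, which runs through the two black star knobs; 0 = level, positive = the tray's long front end (+y, away from the rubber lip) is raised. Range -0.12 to 0.50. The clamp is slack: the front end is heavy (about 0.1 N m) and drops to the stop at -0.12 when nothing holds it.
- tray_pivot (a point): Point on the tilt axis, in the middle of the tray, 95 mm above the bench, on the column's axis; its axes are the tray's.
- tray_mid (a point): Middle of the tray, at the height of the tops of its two black rubber strips, 20 mm above the tilt axis along the tray's z. Tray axes: x along the tilt axis, y towards the long front end, z out of the tray's top. The tray is a 120 (x) by 220 mm (y, from -95 to +125) white plate, 4 mm thick; the strips run along x at y = -40 and +40, each 104 by 10 mm, and stand 4 mm above the plate.
- tray_lip (a point): Upright black rubber-covered lip across the tray's rear end: 120 mm long (x), 10 mm thick (y), rising 32 mm above the plate; the point lies in its middle, 12 mm below its upper edge, 92 mm from the tilt axis; axes are the tray's. A good place to take hold of the tray for swivelling it.
- gauge_grip (a point): Dial angle gauge, loose, about 0.3 kg, standing upright on the bench at the start, its dial facing roughly the far side: the point lies in its black ribbed grip (44 wide in y, 20 thick in x), 120 mm above the underside of its foot; the top of the grip is 136 mm above the underside. Axes: x out of the dial's face, y along the foot, z up. Below the grip the round teal body is 86 wide, 24 mm thick, up to 98 mm above the underside.
- gauge_foot (a point): Middle of the underside of the gauge's flat steel foot, 112 long (y) by 28 mm wide (x), 12 mm high; axes as for the grip.
- pointer (a joint): The gauge's black weighted pointer, which always hangs straight down, rad, measured in the dial: 0 when the gauge is upright, positive when the gauge's own +y end is raised (reads the gauge's tilt). It swings and settles in about half a second.
- tab (a joint): Place of the red tab on the dial's lower rim, rad, on the same scale as the pointer: the tilt to be set, +0.11 to +0.36. It does not move.
- pointer_tip (a point): Tip of the pointer, 32 mm from the dial's centre (the centre is 55 mm above the underside of the foot).
- tab_mark (a point): Point of the red tab (3 mm wide), also 32 mm from the dial's centre; the pointer is on the tab when the two points are within 1.6 mm (0.05 rad on the dial).
- remote: Grey remote control lying on the bench, 165 by 46 by 18 mm; origin at its underside. Bystander.
- driver: Screwdriver with a green handle lying on the bench. Bystander.
- meter: Black pointer multimeter lying on the bench, 135 by 85 by 48 mm; origin at its underside. Bystander.
There are look-alikes about, which are no part of the job. There is more than one size of the part that bears gauge_grip; the job needs the smallest.

How it is judged:
By the outcome, as a careful person would: the job done as asked, in the order asked, and still so for the second after the job is handed in, while the arm keeps its last pose, push and grip.
It also fails if it takes over 61 s, if anything falls off the work surface, if the arm or the gripper's body presses on something with over 40 N, if the wrist force passes 120 N, or if a joint passes its speed limit or range.

## Working session

There is one attempt and no reset: what is moved stays moved. The work goes in short steps, Python scripts to look and compute and a shell command to move; the robot and the scene stay as the last step left them, time stands still between calls to the robot, and variables do not carry over. Pictures are saved under pics/ and viewed, and the job is handed in when it is done.

```bash
ls -R . | head -50; mkdir -p pics; cat > h.py <<'E'
import numpy as np, cv2
from plant import monitor, imaging, manip
def cam(s):
    h,w=s["pixels"].shape[:2]; f=h/2/np.tan(np.radians(s["vfov"])/2)
    K=np.array([[f,0,s["cx"]],[0,f,s["cy"]],[0,0,1.]]); return K,np.array(s["D"],float),np.array(s["rvec"],float).reshape(3),np.array(s["tvec"],float).reshape(3)
def ray(s,uv):
    K,D,r,t=cam(s); R=cv2.Rodrigues(r)[0]
    n=cv2.undistortPoints(np.array(uv,float).reshape(-1,1,2),K,D).reshape(-1,2)
    d=np.c_[n,np.ones(len(n))]@R; return -R.T@t,d/np.linalg.norm(d,axis=1)[:,None]
def onz(s,uv,z):
    c,d=ray(s,uv); return c+d*((z-c[2])/d[:,2])[:,None]
def tri(s1,u1,s2,u2):
    c1,d1=ray(s1,u1);c2,d2=ray(s2,u2);o=[]
    for a,b in zip(d1,d2):
        x=np.linalg.lstsq(np.c_[a,-b],c2-c1,rcond=None)[0]
        p,q=c1+x[0]*a,c2+x[1]*b;o.append([*((p+q)/2),np.linalg.norm(p-q)])
    return np.array(o)
def proj(s,P):
    K,D,r,t=cam(s); return cv2.projectPoints(np.array(P,float).reshape(-1,1,3),r,t,K,D)[0].reshape(-1,2)
def crop(s,x0,y0,x1,y1,k,name):
    cv2.imwrite(name,cv2.resize(s["pixels"][y0:y1,x0:x1],None,fx=k,fy=k,interpolation=cv2.INTER_CUBIC))
E
cat > snap.py <<'E'
import sys,pickle
from h import *
for n in ("side","top"):
    s=imaging.snapshot(n); pickle.dump(s,open(f"{n}{sys.argv[1]}.pkl","wb")); cv2.imwrite(f"pics/{n}{sys.argv[1]}.png",s["pixels"])
    print(n,s["vfov"],s["tvec"],s["rvec"],ray(s,[[280,210]]))
E
python3 snap.py 0; python3 -c "
from h import *
print(monitor.state(),manip.tips_ahead)"
```

```text
.:
pics

./pics:
side 57.095797180856536 [-325.86950148  294.6477432   985.77711008] [ 2.17144359 -0.61600454  0.28409463] (array([ -21.46896372, -676.8406538 ,  840.35144332]), array([[ 0.40554447,  0.6738496 , -0.6176248 ]]))
top 44.44323785518095 [ 115.86099808  440.45448851 1770.90639561] [ 2.14270804 -2.20392268  0.11141689] (array([ 268.83046642,  114.33041292, 1805.04629479]), array([[ 0.10596506,  0.00289235, -0.99436565]]))
{'t': 0.1, 'joints': array([-69.54043588,  34.38136415,  -0.1460419 ,  91.67333503,
         0.10371521,  54.02293783,  -4.5712942 ]), 'dq': array([-0.070962  , -0.18104963, -0.01436555, -0.03359418,  0.00727811,
        0.02091852,  0.11472099]), 'effort': array([ 5.65370676e-03, -7.66552019e+01,  1.50246955e+00, -2.52937013e+01,
       -5.23106055e-02,  1.35812885e-02,  3.24863140e-05]), 'ee_pos': array([304.57321343, 657.5042441 , 236.84695108]), 'tcp_rot': array([1.79992447e+02, 7.71505495e-02, 6.51507059e+01]), 'force': array([ 0.04010109, -0.47942212, -0.38356164]), 'torque': array([-0.04893542, -0.02234686,  0.05550507]), 'gripper_width': 92.91519156469992} 19.0
```

View pics/side0.png

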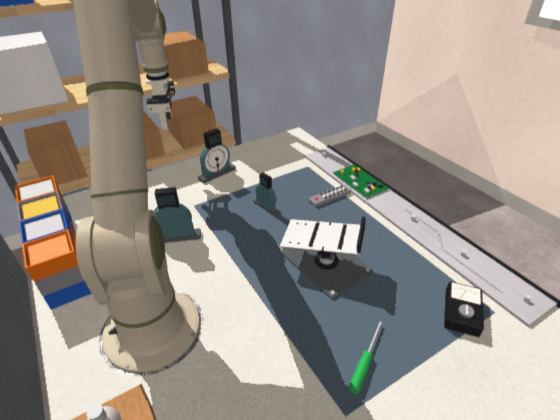

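View pics/top0.png

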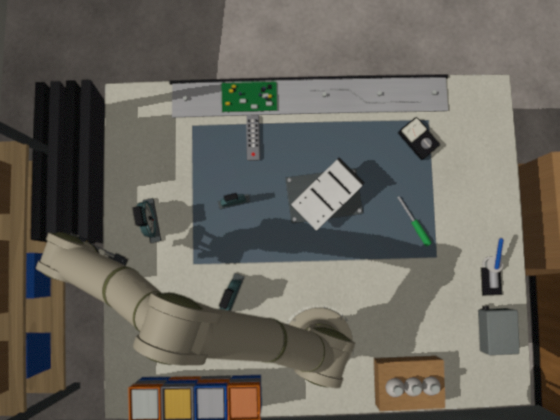

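```bash
python3 -c "
from h import *
import pickle
s=pickle.load(open('side0.pkl','rb'));t=pickle.load(open('top0.pkl','rb'))
crop(s,140,120,300,245,5,'pics/s_g.png')
crop(s,260,190,400,300,5.5,'pics/s_t.png')
crop(t,120,170,260,320,4,'pics/t_g.png')
crop(t,270,140,390,250,5,'pics/t_t.png')
"
```

```text
(no output)
```

View pics/s_g.png

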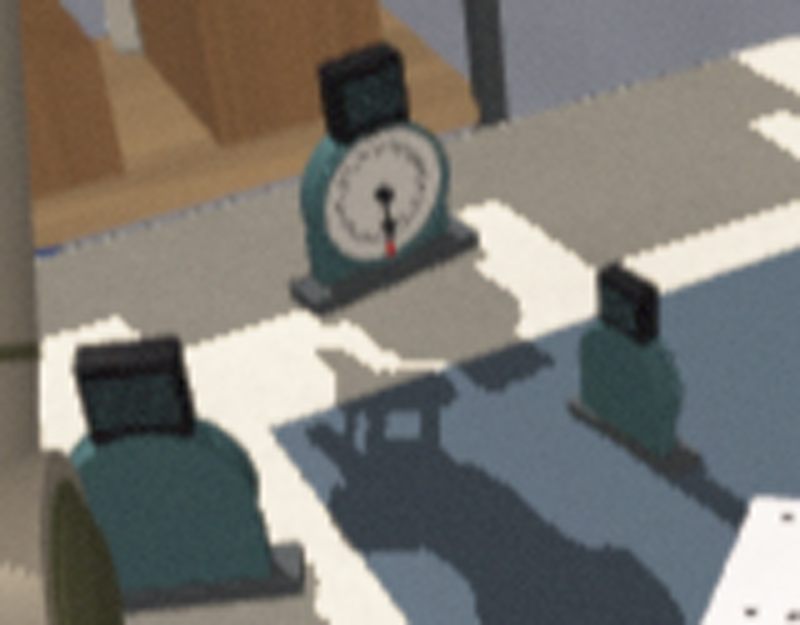

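View pics/s_t.png

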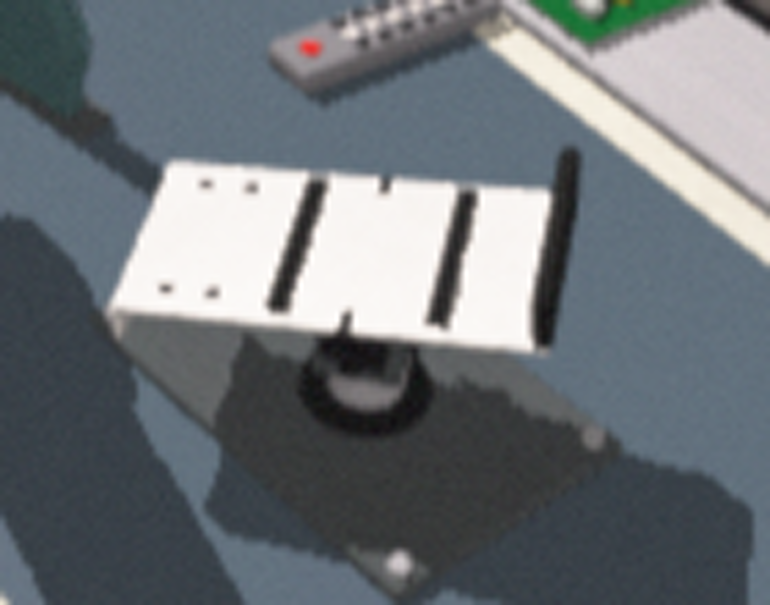

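View pics/t_g.png

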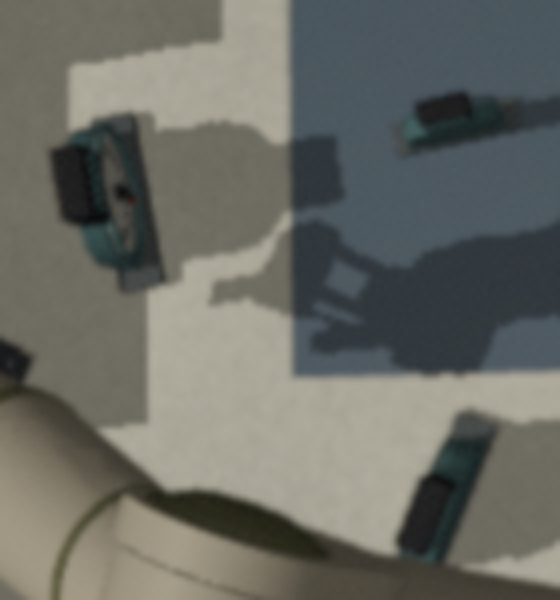

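View pics/t_t.png

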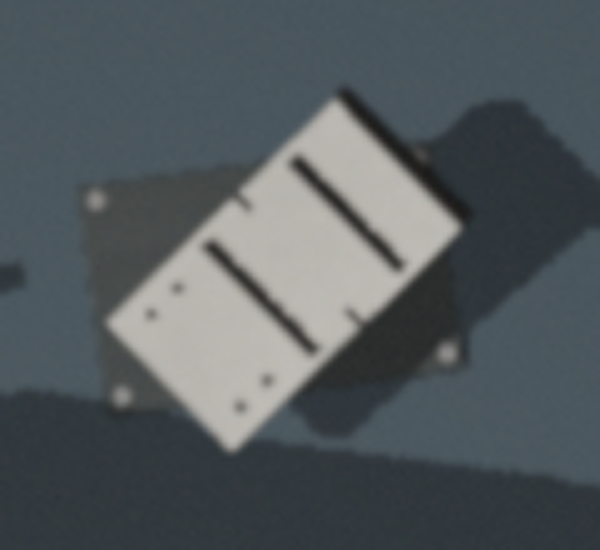

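```bash
cat > m1.py <<'E'
from h import *
import pickle
np.set_printoptions(precision=1,suppress=True)
s=pickle.load(open('side0.pkl','rb'));t=pickle.load(open('top0.pkl','rb'))
T=lambda a,b:(a/5+270,b/5+140); S=lambda a,b:(a/5.5+260,b/5.5+190)
G=lambda a,b:(a/4+120,b/4+170); H=lambda a,b:(a/5+140,b/5+120)
r=onz(t,[T(95,200),T(122,397),T(447,352),T(420,157)],11);print('rivets',r)
print(np.linalg.norm(r[0]-r[1]),np.linalg.norm(r[1]-r[2]), r[[0,2]].mean(0))
y=(r[0]-r[3]+r[1]-r[2])/2;print('base yaw of y',np.degrees(np.arctan2(y[1],y[0]))-90)
x=r[0]-r[1];print('base yaw x',np.degrees(np.arctan2(x[1],x[0])))
r2=onz(s,[S(398,563),S(593,437)],11);print('side rivets',r2)
# tray: dots & strips ends & front corners & lip
tp=[T(106,322),T(232,453),T(464,228),T(343,90),T(315,352),T(207,243),T(402,268),T(296,158)]
sp=[S(170,160),S(108,310),S(545,350),S(570,148),S(277,310),S(318,180),S(437,325),S(467,190)]
q=tri(t,tp,s,sp);print('tray fl,fr,lipR,lipL,strip+ R L strip- R L\n',q)
d=q[5]-q[7]+q[4]-q[6];print('tray y yaw',np.degrees(np.arctan2(d[1],d[0]))-90, 'mid',q[4:8,:3].mean(0))
print('grip top',tri(t,[G(443,100)],s,[H(630,277)]))
f=onz(t,[G(400,148),G(518,112)],6);print('foot',f)
E
python3 m1.py
```

```text
rivets [[ 565.6   84.9   11. ]
 [ 425.5   70.    11. ]
 [ 450.8 -159.6   11. ]
 [ 590.3 -146.5   11. ]]
140.9212913816067 231.0193999754071 [508.2 -37.4  11. ]
base yaw of y 6.188911708346737
base yaw x 6.044527414694343
side rivets [[ 454.1 -159.    11. ]
 [ 593.1 -145.7   11. ]]
tray fl,fr,lipR,lipL,strip+ R L strip- R L
 [[ 470.4   80.5   95.8    3.6]
 [ 380.4   -1.1   93.2    3.8]
 [ 525.4 -160.1  121.8    8.4]
 [ 611.6  -77.9  152.6    2.3]
 [ 445.1  -57.8  106.4    3.4]
 [ 520.1   11.7  108.2    3.7]
 [ 498.3 -116.8  117.1    3.3]
 [ 572.9  -48.3  120.7    1.7]]
tray y yaw 41.712456033261105 mid [509.1 -52.8 113.1]
grip top [[501.  279.5 133.3   0.1]]
foot [[477.1 330.7   6. ]
 [506.1 226.    6. ]]
```

```bash
cat > goal.py <<'E'
from h import *
from scipy.spatial.transform import Rotation as Ro
def tool(yaw,tiltax=None,tilt=0):
    "tool pointing down with jaw yaw, then tilted by tilt deg about world axis at yaw tiltax"
    R=Ro.from_euler('xyz',[180,0,yaw],degrees=True)
    if tiltax is not None:
        a=np.radians(tiltax); R=Ro.from_rotvec(np.radians(tilt)*np.array([np.cos(a),np.sin(a),0]))*R
    return R
def togo(p,R):
    st=monitor.state(); R0=Ro.from_euler('xyz',st['tcp_rot'],degrees=True)
    return np.round(np.array(p)-st['ee_pos'],1),np.round(np.degrees((R*R0.inv()).as_rotvec()),2)
E
python3 -m pendant '[[0.2,10,-30,0,0,0,-4],[0.5,26,-78,0,0,0,-11],[0.5,44,-129,0,0,0,-18],[0.5,62,-181,0,0,0,-26],[0.5,80,-233,0,0,0,-34],[0.5,97,-284,0,0,0,-42],[0.5,114,-336,0,0,0,-50],[0.5,131,-387,0,0,0,-57]]' 30
```

```text
t: 1.1
ee_pos: [436.0, 269.1, 237.6]
tcp_rot: [180.0, 0.0, 7.9]
force: [0.4, 0.2, -1.1]
gripper_width: 46.1
```

```bash
python3 -m pendant '[[0.57,17,-50,0,0,0,-7],[0.57,34,-100,0,0,0,-14],[0.57,51,-150,0,0,0,-21],[0.57,68,-200,0,0,0,-28],[0.57,85,-250,0,0,0,-35],[0.57,102,-300,0,0,0,-42],[0.57,120,-350,0,0,0,-50],[0.57,131,-386,0,0,0,-56]]' 
python3 snap.py 1 >/dev/null; python3 -c "
from goal import *
import pickle
print(togo([566.9,-117,185],tool(-48.3,41.7,-6.9)),togo([566.9,-117,147.7],tool(-48.3,41.7,-6.9)))
s=pickle.load(open('side1.pkl','rb'));t=pickle.load(open('top1.pkl','rb'))
crop(s,260,140,420,280,5,'pics/s1c.png');crop(t,270,120,410,250,5,'pics/t1c.png')"
```

```text
t: 2.1
ee_pos: [567.1, -117.6, 237.5]
tcp_rot: [180.0, -0.0, -48.2]
force: [-0.0, -0.3, 0.5]
gripper_width: 39.9
(array([ -0.3,   2.7, -52.6]), array([-5.  , -4.56,  0.  ])) (array([ -0.3,   2.7, -89.9]), array([-5.  , -4.56,  0.  ]))
```

View pics/s1c.png

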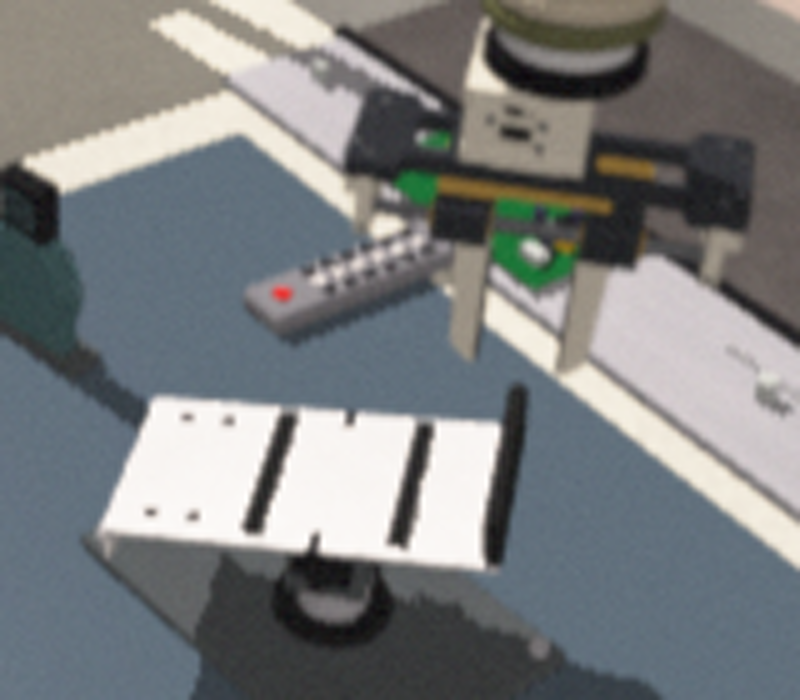

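The gripper is above the lip: tips at crop pixels (465,355) and (570,365), lip at about (510,470) between them. I'll descend and close.

```bash
python3 -m pendant '[[0.57,0,1,-25,-2,-2,0],[0.57,0,3,-50,-5,-4.6,0],[0.57,0,3,-70,-5,-4.6,0],[0.57,0,3,-84,-5,-4.6,0],[0.57,0,3,-90,-5,-4.6,0],[0.9,0,3,-90,-5,-4.6,0],[1,0,3,-90,-5,-4.6,0],[1,0,3,-90,-5,-4.6,0]]' 30
python3 snap.py 2 >/dev/null; python3 -c "
from goal import *
print(monitor.state()['force'],monitor.state()['gripper_width'])
import pickle
s=pickle.load(open('side2.pkl','rb'));t=pickle.load(open('top2.pkl','rb'))
crop(s,260,140,420,280,5,'pics/s2c.png');crop(t,270,120,410,250,5,'pics/t2c.png')
C=np.array([509.5,-52.5]); st=monitor.state(); p=st['ee_pos']; R0=Ro.from_euler('xyz',st['tcp_rot'],degrees=True);print(p,R0.as_matrix()[:,0])
for k in range(1,10):
    a=np.radians(-35.6*k/9);q=C+np.array([[np.cos(a),-np.sin(a)],[np.sin(a),np.cos(a)]])@(p[:2]-C);print(round(-35.6*k/9,1),np.round(q-p[:2],1))"
```

```text
t: 3.2
ee_pos: [568.6, -113.9, 148.7]
tcp_rot: [-179.9, -7.1, -47.9]
force: [9.6, -11.9, -8.3]
gripper_width: 15.0
[ 10.49632954 -11.9480546   -8.1109256 ] 9.73975007192247
[ 570.14826848 -115.71068374  149.02234797] [ 0.66397514 -0.73678617  0.12760546]
-4.0 [-4.5 -4. ]
-7.9 [-9.3 -7.7]
-11.9 [-14.3 -11.1]
-15.8 [-19.5 -14.1]
-19.8 [-25.  -16.8]
-23.7 [-30.6 -19.1]
-27.7 [-36.3 -20.9]
-31.6 [-42.2 -22.4]
-35.6 [-48.1 -23.5]
```

View pics/s2c.png

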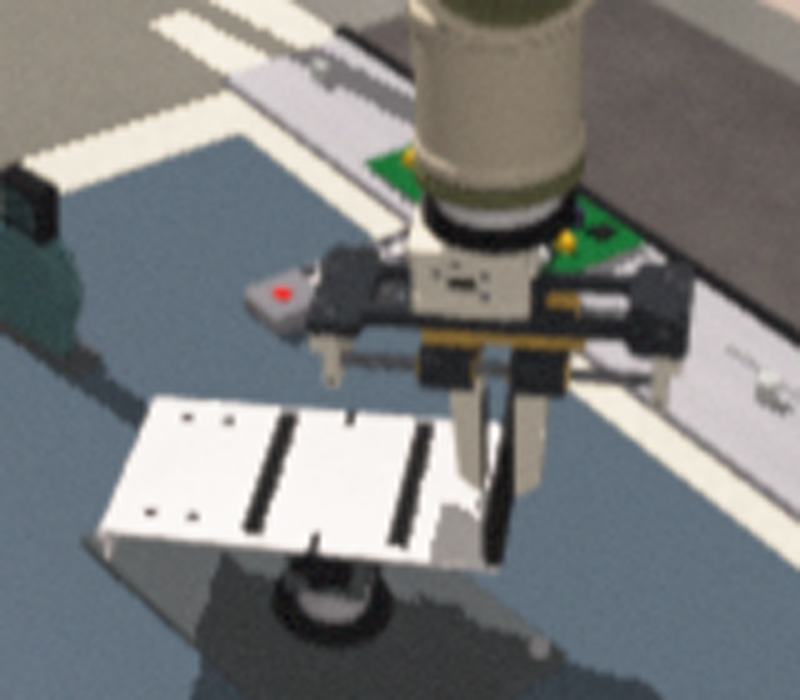

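Width 9.7 mm, so the lip is held. Next is the swivel arc about the column.

```bash
python3 -m pendant '[[1,-2,-5,0.5,0,0,-4],[1,-6.5,-9,1,0,0,-8],[1,-11.5,-12.5,1,0,0,-12],[1,-17,-15.5,1,0,0,-16],[1,-22.5,-18,1,0,0,-20],[1,-28,-20.5,1,0,0,-24],[1,-34,-22.5,1,0,0,-28],[1,-39.5,-23.8,1,0,0,-32]]'
python3 -m pendant '[[1,-3,-0.6,0,0,0,-2],[1,-6,-1,0,0,0,-4],[1,-6,-1,0,0,0,-4],[1,-6,-1,0,0,0,-4],[1,-6,-1,0,0,0,-4],[1,-6,-1,0,0,0,-4],[1,-6,-1,0,0,0,-4],[1,-6,-1,0,0,0,-4]]'
python3 snap.py 3 >/dev/null; python3 -c "
from goal import *
import pickle
s=pickle.load(open('side3.pkl','rb'));t=pickle.load(open('top3.pkl','rb'))
st=monitor.state();R=Ro.from_euler('xyz',st['tcp_rot'],degrees=True).as_matrix()[:,0];print(st['ee_pos'],st['force'],np.degrees(np.arctan2(R[1],R[0])))
crop(s,240,160,400,300,5,'pics/s3c.png');crop(t,260,130,400,250,5.5,'pics/t3c.png')"
```

```text
t: 4.3
ee_pos: [527.6, -136.9, 148.9]
tcp_rot: [-179.9, -6.9, -80.0]
force: [1.7, -3.3, -7.1]
gripper_width: 9.7
t: 5.3
ee_pos: [521.4, -137.8, 148.9]
tcp_rot: [-179.9, -6.9, -83.9]
force: [-0.0, -4.4, -4.3]
gripper_width: 9.4
[ 521.3223496  -137.80386136  148.88216307] [ 1.62948676 -4.78682434 -6.03747599] -83.88344239731731
```

View pics/s3c.png

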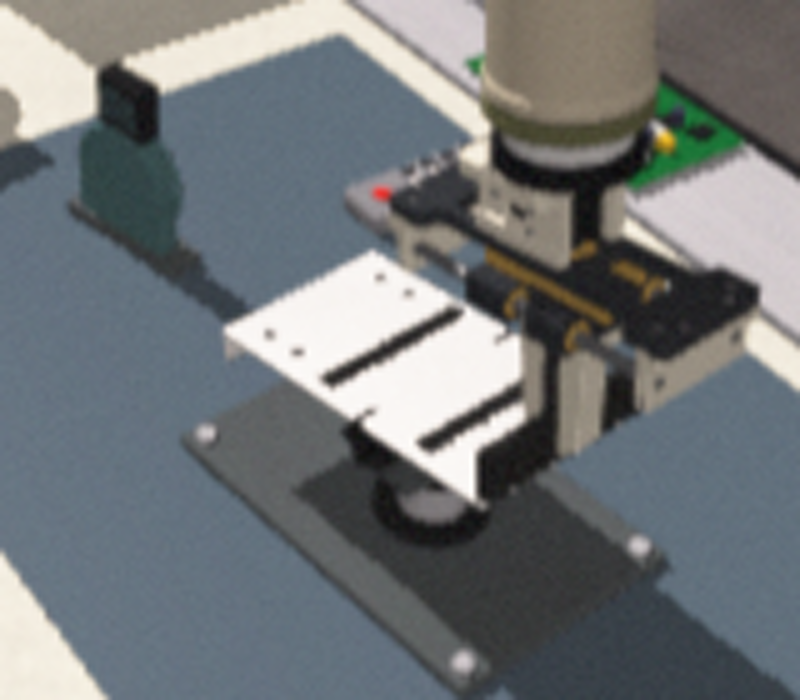

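View pics/t3c.png

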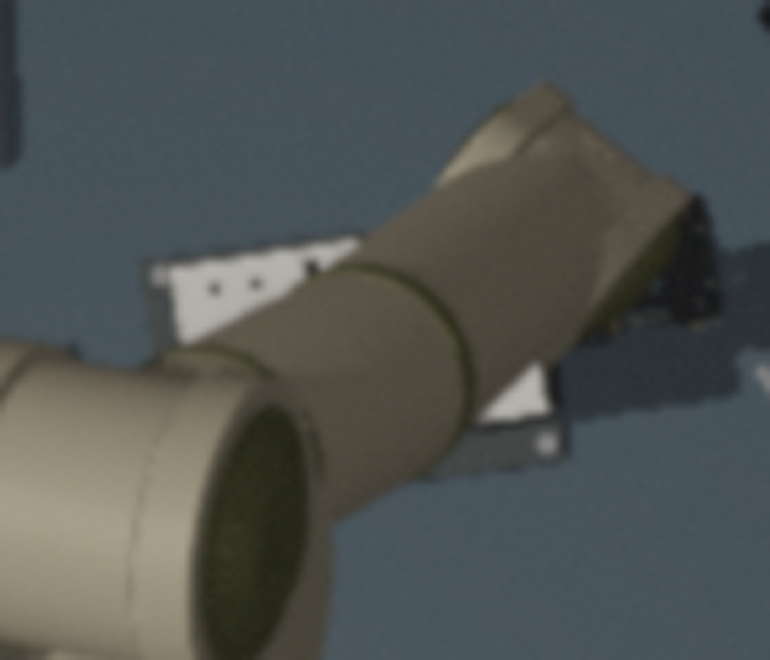

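```bash
cat > m3.py <<'E'
from h import *
import pickle
s=pickle.load(open('side3.pkl','rb'));t=pickle.load(open('top3.pkl','rb'));np.set_printoptions(precision=1,suppress=True)
S=lambda a,b:(a/5+240,b/5+160);T=lambda a,b:(a/5.5+260,b/5.5+130)
an=lambda a,b:np.degrees(np.arctan2(*(b-a)[[1,0]]))
r=onz(s,[S(205,433),S(463,662),S(640,547)],11);print(r,'base y',an(r[1],r[0])-90,'x',an(r[1],r[2]))
st=onz(s,[S(327,381),S(462,313)],110);print('strip',st,an(*st))
a=onz(s,[S(225,331)],96)[0];b=onz(s,[S(375,250)],96)[0];print('front edge',a,b,an(a,b))
c=onz(s,[S(480,502)],121)[0];print('side edge',an(c,a)-90)
tr=onz(t,[T(547,443),T(160,275)],11);print('top rivets',tr)
d=onz(t,[T(172,272),T(360,240)],97);print(an(d[1],d[0])-90)
E
python3 m3.py
```

```text
[[ 429.7   69.4   11. ]
 [ 454.6 -159.4   11. ]
 [ 593.7 -145.8   11. ]] base y 6.206720724001073 x 5.583785886057571
strip [[456.3 -20.  110. ]
 [557.1 -12.9 110. ]] 4.052027237570761
front edge [439.3  61.1  96. ] [559.7  77.2  96. ] 7.641275166683816
side edge 6.557275412348119
top rivets [[ 450.3 -159.8   11. ]
 [ 565.6   84.5   11. ]]
8.214609497856273
```

```bash
python3 -m pendant '[[0.6,0,0,0,0,0,0],[0.57,0,0,0,0,0,0],[0.57,0,0,0,0,0,0],[0.57,0,5,40,0,0,0],[0.57,0,12,95,2,0,0],[0.57,0,50,100,6.9,0.7,0],[0.57,0,110,100,6.9,0.7,0],[0.57,0,170,100,6.9,0.7,0]]'
python3 -m pendant '[[0.4,0,50,-2,0,0,10],[0.2,0,100,-2,0,0,20],[0,0,150,-2,0,0,30.5],[0,0,190,-2,0,0,41],[0,0,220,-2,0,0,51.5],[0,0,240,-2,0,0,62],[0,0,245,-2,0,0,72.5],[0,0,245,-2,0,0,83]]'
python3 snap.py 4 >/dev/null; python3 -c "
from goal import *
import pickle
s=pickle.load(open('side4.pkl','rb'));t=pickle.load(open('top4.pkl','rb'))
crop(s,260,190,400,300,5.5,'pics/s4c.png');crop(t,260,130,400,250,5.5,'pics/t4c.png')"
```

```text
t: 6.4
ee_pos: [521.3, 34.1, 249.1]
tcp_rot: [-179.8, 0.2, -84.0]
force: [0.5, 0.3, 0.2]
gripper_width: 39.9
t: 7.4
ee_pos: [520.9, 278.9, 246.5]
tcp_rot: [-179.9, 0.2, -0.4]
force: [-0.4, -1.0, 0.3]
gripper_width: 93.0
```

View pics/t4c.png

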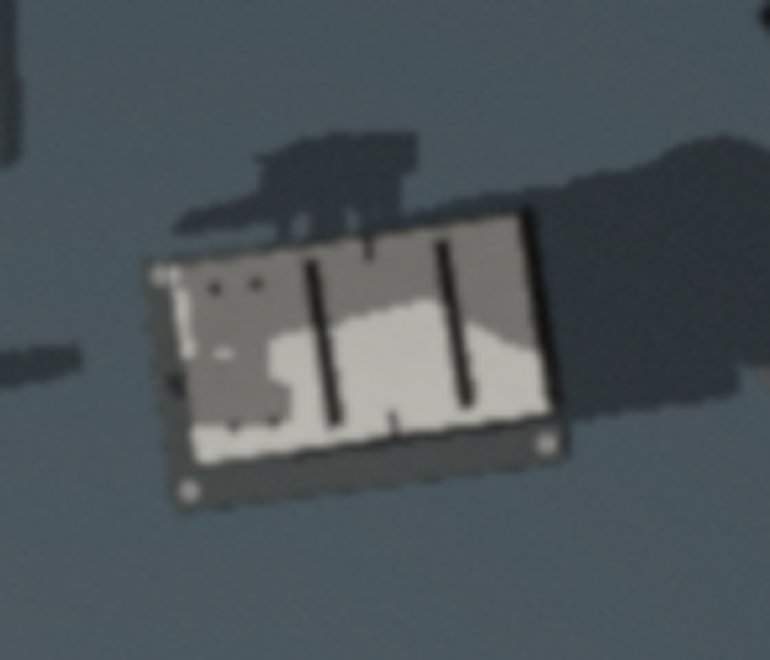

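View pics/s4c.png

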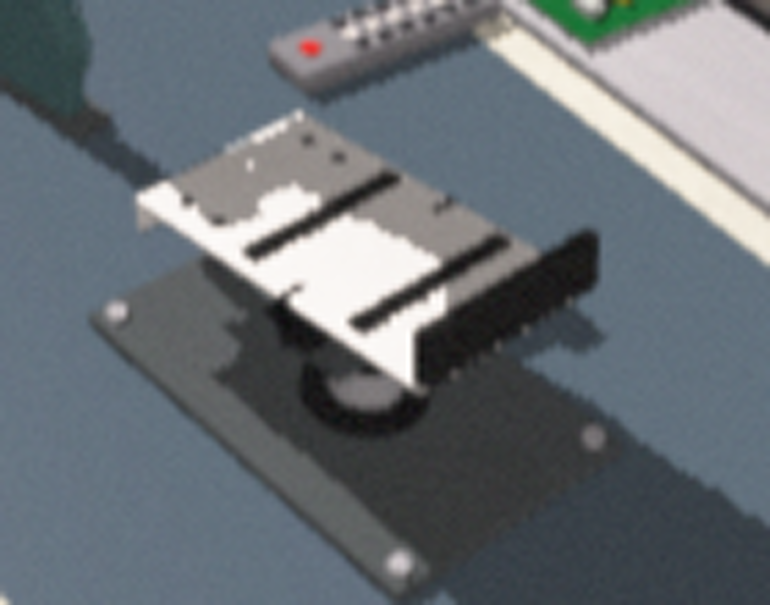

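View pics/side4.png

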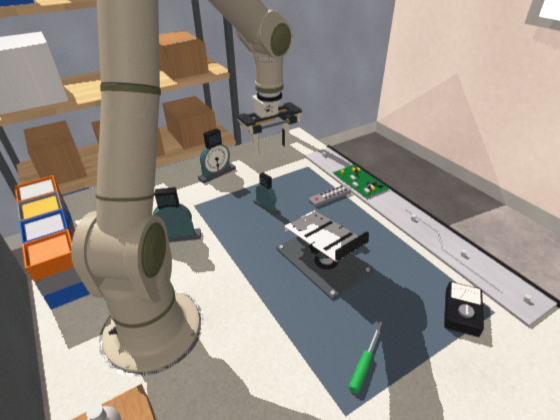

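```bash
cat > m4.py <<'E'
from h import *
import pickle
s=pickle.load(open('side4.pkl','rb'));t=pickle.load(open('top4.pkl','rb'));np.set_printoptions(precision=1,suppress=True)
S=lambda a,b:(a/5.5+260,b/5.5+190);T=lambda a,b:(a/5.5+260,b/5.5+130)
an=lambda a,b:np.degrees(np.arctan2(*(b-a)[[1,0]]))
r=onz(t,[T(160,275),T(188,490),T(547,443)],11);print(r,an(r[1],r[0]),an(r[2],r[1])-90,(r[0]+r[2])/2)
for z,a,b in((110,(312,260),(337,425)),(119.6,(442,242),(467,406))):
    p=onz(t,[T(*b),T(*a)],z);print('strip',p,an(*p))
n=onz(t,[T(393,425),T(369,247)],112);print('knob marks',n,n.mean(0),an(*n))
q=tri(t,[T(337,425),T(312,260),T(467,406),T(442,242)],s,[S(248,255),S(395,178),S(355,325),S(505,240)]);print(q,an(q[0],q[1]),an(q[2],q[3]),an((q[2]+q[3]),(q[0]+q[1]))-90,q.mean(0))
l=onz(t,[T(553,410),T(530,208)],122);print('lip',an(*l))
lo=onz(t,[T(200,462),T(550,412)],[96,122][0]);
a=onz(t,[T(200,462)],96)[0];b=onz(t,[T(550,412)],122)[0];print('edge',an(b,a)-90)
a=onz(t,[T(172,272)],96)[0];b=onz(t,[T(522,213)],122)[0];print('edge',an(b,a)-90)
E
python3 m4.py
```

```text
[[ 565.6   84.5   11. ]
 [ 426.6   70.8   11. ]
 [ 450.3 -159.8   11. ]] 5.6635070406345935 5.868440327623517 [508.  -37.6  11. ]
strip [[454.7 -18.  110. ]
 [555.9  -6.4 110. ]] 6.529086170105039
strip [[463.  -95.9 119.6]
 [563.2 -84.8 119.6]] 6.307959685642416
knob marks [[453.6 -51.6 112. ]
 [562.7 -41.1 112. ]] [508.1 -46.4 112. ] 5.479449144078903
[[455.6 -18.4 108.4   1.5]
 [557.8  -7.4 106.5   2.8]
 [464.2 -96.7 118.2   2.4]
 [565.4 -86.3 117.7   4.4]] 6.17195544275128 5.854456110647165 5.924908420548888 [510.7 -52.2 112.7   2.8]
lip 3.955118041630638
edge 5.89771240636513
edge 7.016100864050813
```

```bash
cat > ov.py <<'E'
from h import *
import pickle,sys
s=pickle.load(open('side0.pkl','rb'));t=pickle.load(open('top0.pkl','rb'))
x,y,yaw=map(float,sys.argv[1:4]);a=np.radians(yaw);R=np.array([[np.cos(a),-np.sin(a)],[np.sin(a),np.cos(a)]])
def box(hx,hy,z0,z1):
    c=[(i*hx,j*hy) for i,j in((-1,-1),(1,-1),(1,1),(-1,1))]
    return np.array([[*(R@np.array(q)+[x,y]),z] for z in(z0,z1) for q in c])
E=[(0,1),(1,2),(2,3),(3,0),(4,5),(5,6),(6,7),(7,4),(0,4),(1,5),(2,6),(3,7)]
ims=[]
for im,(x0,y0,w,h),k in((s,(235,160,60,60),8),(t,(205,175,60,45),9)):
    c=cv2.resize(im["pixels"][y0:y0+h,x0:x0+w],None,fx=k,fy=k,interpolation=cv2.INTER_CUBIC); c=cv2.convertScaleAbs(c,alpha=1.6,beta=20)
    raw=c.copy()
    for B,col in((box(14,56,0,12),(0,255,255)),(box(10,22,100,136),(0,0,255))):
        P=(proj(im,B)-[x0,y0]+.5)*k
        for i,j in E: cv2.line(c,tuple(int(v) for v in P[i]),tuple(int(v) for v in P[j]),col,1)
    ims.append(c)
H=max(i.shape[0] for i in ims); ims=[cv2.copyMakeBorder(i,0,H-i.shape[0],0,0,cv2.BORDER_CONSTANT) for i in ims]
o=np.hstack(ims);o=cv2.resize(o,None,fx=.78,fy=.78);cv2.imwrite(sys.argv[4],o)
E
python3 ov.py 498 279 15.5 pics/ov1.png
```

```text
(no output)
```

View pics/ov1.png

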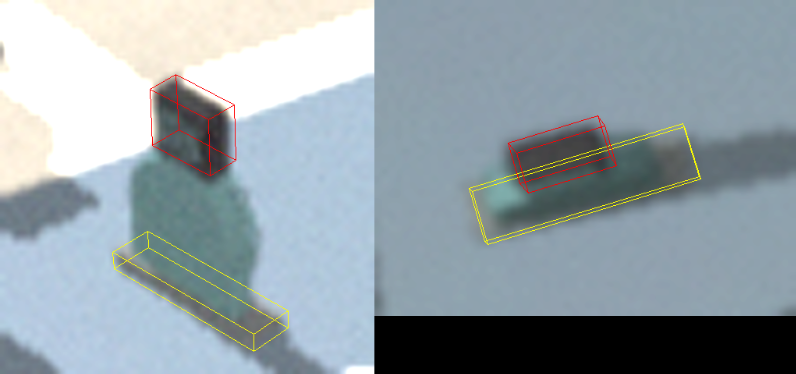

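```bash
python3 ov.py 495 277 13.5 pics/ov2.png
```

```text
(no output)
```

View pics/ov2.png

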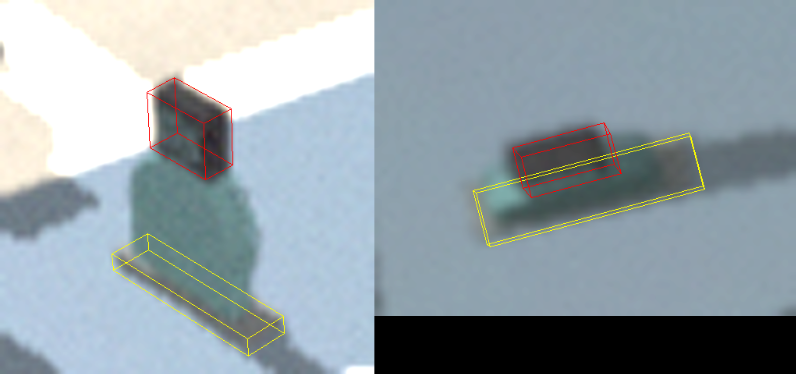

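```bash
python3 -m pendant '[[0,-3,0,0,0,0,10],[0,-6,-1,0,0,0,20.5],[0,-9,-2,0,0,0,31],[0,-12,-3,0,0,0,41.5],[0,-16,-3,0,0,0,52],[0,-20,-3,0,0,0,62.5],[0,-24,-3,0,0,0,73],[0,-24,-3,0,0,0,83.5]]'
python3 -m pendant '[[0,0,0,-10,0,0,10],[0,0,0,-30,0,0,20.9],[0,0,0,-45,0,0,20.9],[0,0,0,-45,0,0,20.9],[0,0,0,-45,0,0,20.9],[0,0,0,-45,0,0,20.9],[0,0,0,-45,0,0,20.9],[0,0,0,-45,0,0,20.9]]'
python3 snap.py 5 >/dev/null; python3 -c "
from goal import *
import pickle
s=pickle.load(open('side5.pkl','rb'));t=pickle.load(open('top5.pkl','rb'))
print(togo([497,276,120],tool(104)))
crop(s,215,110,315,230,5,'pics/s5c.png');crop(t,190,150,290,250,5,'pics/t5c.png')"
```

```text
t: 8.5
ee_pos: [496.8, 274.8, 246.5]
tcp_rot: [-179.9, 0.2, 82.7]
force: [0.9, -0.6, -0.1]
gripper_width: 93.1
t: 9.5
ee_pos: [497.3, 275.1, 201.9]
tcp_rot: [-179.9, 0.1, 103.5]
force: [0.3, 0.3, -0.2]
gripper_width: 92.8
(array([ -0.3,   0.9, -81.8]), array([ 0.15, -0.05,  0.47]))
```

View pics/s5c.png

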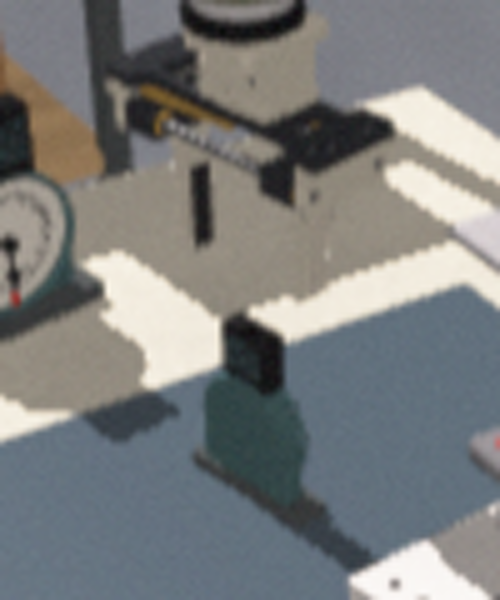

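View pics/t5c.png

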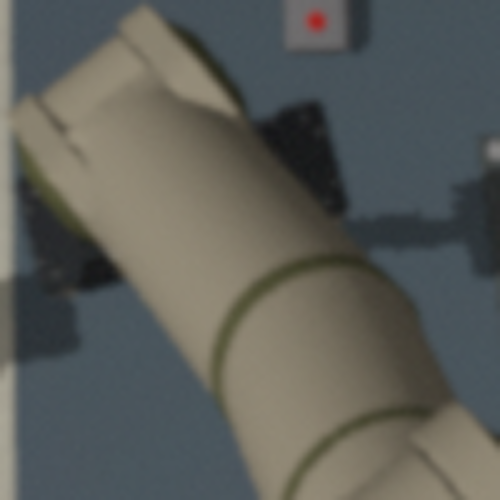

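```bash
python3 -c "
from h import *
import pickle
s=pickle.load(open('side5.pkl','rb'))
P=[[497.3,275.1,183],[497.3,275.1,136],[497.3,275.1,120]]
print((proj(s,P)-[215,110]+.5)*5)
a=np.radians(103.5);d=np.array([np.cos(a),np.sin(a),0])*47
print((proj(s,[np.array(P[0])+d,np.array(P[0])-d])-[215,110]+.5)*5)"
```

```text
[[253.55083414 270.01641384]
 [255.88146492 330.75872235]
 [256.65085009 350.81183074]]
[[205.125117   244.24348309]
 [304.04384363 296.88912821]]
```

Projected grip top (256,331) matches the picture (253,328). I'll descend and grip.

```bash
python3 -m pendant '[[0,0,1,-30,0,0,0],[0,0,1,-58,0,0,0],[0,0,1,-75,0,0,0],[0,0,1,-82,0,0,0],[0.4,0,1,-82,0,0,0],[0.7,0,1,-82,0,0,0],[0.8,0,1,-82,0,0,0],[0.8,0,1,-82,0,0,0]]' 50
python3 -m pendant '[[1,0,0,0,0,0,0],[1,0,0,0,0,0,0],[1,0,0,15,0,0,0],[1,0,0,40,0,0,0],[1,0,0,80,0,0,0],[1,0,0,120,0,0,0],[1,0,0,160,0,0,0],[1,0,0,160,0,0,0]]' 50
python3 -c "
from goal import *
s=imaging.snapshot('side');crop(s,215,70,335,210,4,'pics/s6c.png');print(monitor.state()['force'],monitor.state()['gripper_width'])"
```

```text
t: 10.6
ee_pos: [497.4, 276.1, 120.1]
tcp_rot: [-179.9, 0.1, 103.5]
force: [0.0, -1.2, 0.8]
gripper_width: 57.4
t: 11.6
ee_pos: [498.3, 276.0, 283.0]
tcp_rot: [179.8, 0.1, 103.5]
force: [0.9, 0.7, -4.1]
gripper_width: 43.9
[ 0.13781252 -0.09979709 -4.03118501] 43.832130511014505
```

View pics/s6c.png

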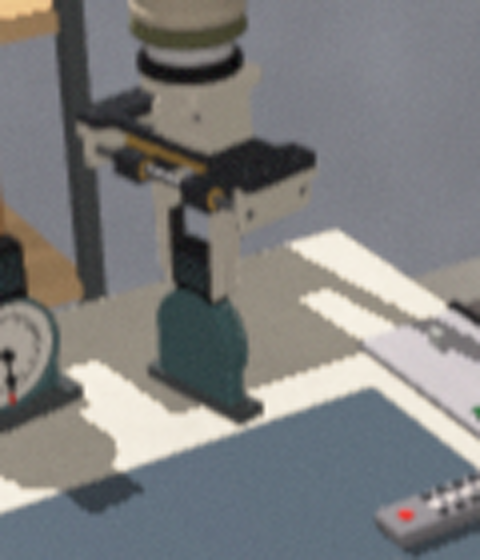

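```bash
python3 -m pendant '[[1,-5,-30,10,0,0,-10],[1,-10,-70,20,0,0,-20],[1,-15,-110,30,0,0,-30],[1,-20,-150,40,0,0,-40],[1,-25,-190,45,0,0,-50],[1,-30,-230,45,0,0,-60],[1,-35,-270,45,0,0,-70],[1,-40,-310,45,0,0,-80]]'
python3 -m pendant '[[1,-8,-40,0,0,0,-10],[1,-16,-80,5,0,0,-20],[1,-24,-120,10,0,0,-30],[1,-32,-160,15,0,0,-40],[1,-40,-200,20,0,0,-50],[1,-50,-240,20,0,0,-60],[1,-60,-280,20,0,0,-70],[1,-60,-296,20,0,0,-74]]'
python3 -c "
from goal import *
print(monitor.state()['ee_pos'],monitor.state()['gripper_width'])
s=imaging.snapshot('side');cv2.imwrite('pics/side7.png',s['pixels'])
p=monitor.state()['ee_pos'];print(proj(s,[p,p-[0,0,65]]))"
```

```text
t: 12.65
ee_pos: [455.8, -35.4, 323.3]
tcp_rot: [-179.9, 0.3, 23.2]
force: [1.2, 0.2, -3.9]
gripper_width: 43.9
t: 13.65
ee_pos: [395.3, -331.6, 343.5]
tcp_rot: [180.0, 0.3, -50.8]
force: [0.3, 0.4, -3.5]
gripper_width: 43.7
[ 395.27827236 -331.57948488  343.45347548] 43.698516466812464
[[378.66357932 249.98388527]
 [373.64865843 274.18349616]]
```

View pics/side7.png

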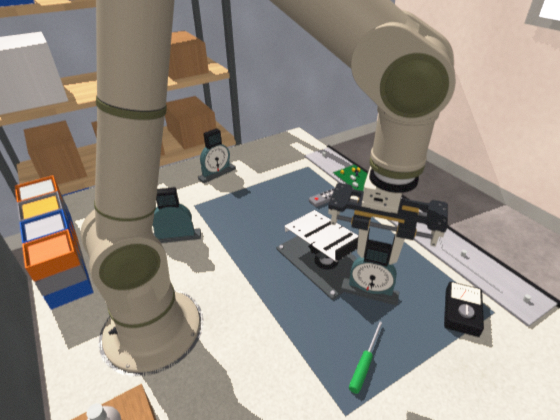

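```bash
python3 -m pendant '[[1,-10,-8,20,-4,5,0],[1,-22,-16,40,-8,10,0],[1,-35,-25,65,-12,15,0],[1,-45,-35,85,-16,19,0],[1,-50,-40,90,-16,19,0],[1,-50,-40,90,-16,19,0],[1,-50,-40,90,-16,19,0],[1,-50,-40,90,-16,19,0]]'
cat > dial.py <<'E'
from goal import *
import pickle,sys
fr=[];n=int(sys.argv[2])
for i in range(n):
    s=imaging.snapshot('side');fr.append(s['pixels'].astype(float))
st=monitor.state();s['pixels']=np.clip(np.mean(fr,0),0,255).astype(np.uint8)
pickle.dump((s,st),open(f'dial{sys.argv[1]}.pkl','wb'))
R=Ro.from_euler('xyz',st['tcp_rot'],degrees=True).as_matrix();X,Y,Z=R.T
# gauge: z=-Z ; y = +jaw x (grasped at gauge yaw+90); x = y x z
gz=-Z;gy=X;gx=np.cross(gy,gz);print('gauge x',gx,'y',gy)
c=st['ee_pos']-65*gz+12.5*gx   # dial centre
print(st['ee_pos'],st['tcp_rot'],'centre px',proj(s,[c]))
# rectify dial plane: 600x600, 7 px/mm, y to right, z up
q=[];m=[]
for a,b in((-42,-42),(42,-42),(42,42),(-42,42)):
    q.append(proj(s,[c+a*gy+b*gz])[0]);m.append([300+7*a,300-7*b])
H=cv2.getPerspectiveTransform(np.float32(q),np.float32(m))
o=cv2.warpPerspective(s['pixels'],H,(600,600),flags=cv2.INTER_CUBIC);cv2.imwrite(f'pics/dial{sys.argv[1]}.png',o)
E
python3 dial.py 1 6
```

```text
t: 14.7
ee_pos: [346.9, -369.9, 434.2]
tcp_rot: [155.3, -0.1, -50.5]
force: [-0.6, 0.2, -3.3]
gripper_width: 43.6
gauge x [-0.70094488 -0.57750553  0.41852556] y [ 0.63651218 -0.77126457  0.00179297]
[ 347.26868686 -369.95124781  434.55150667] [ 1.55258423e+02 -1.02729397e-01 -5.04676937e+01] centre px [[372.21257542 274.60275664]]
```

View pics/dial1.png

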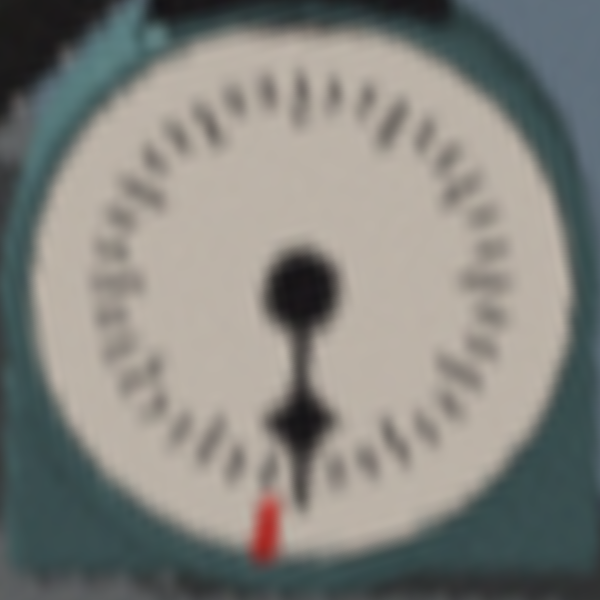

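```bash
python3 -c "
from h import *
o=cv2.imread('pics/dial1.png').astype(int);b,g,r=o[...,0],o[...,1],o[...,2]
m=(r-g>70);ys,xs=np.nonzero(m);print('red',len(xs),xs.mean(),ys.mean(),np.polyfit(ys,xs,1))
w=(r>130)&(g>120);w=w.astype(np.uint8);c,_=cv2.findContours(w,0,1);c=max(c,key=cv2.contourArea);e=cv2.fitEllipse(cv2.convexHull(c));print(e)
k=(o.sum(2)<150)
for y0,y1 in((250,325),(340,390),(390,450),(460,505)):
  yy,xx=np.nonzero(k[y0:y1,270:330]);print(y0,xx.mean()+270)
cx,cy=e[0]
print(np.degrees(np.arctan2(cx-xs.mean(),ys.mean()-cy)),np.degrees(np.arctan2(301-xs.mean(),ys.mean()-288)))"
```

```text
red 1074 266.37243947858474 528.804469273743 [-1.15406174e-01  3.27399740e+02]
((300.96356201171875, 289.1133117675781), (530.4938354492188, 539.2672729492188), 100.8967056274414)
250 301.16865824513485
340 nan
390 301.062792251169
460 nan
8.21196588417776 8.183008174741142<string>:8: RuntimeWarning: Mean of empty slice.
  ret = ret.dtype.type(ret / rcount)
```

```bash
python3 -m pendant '[[1,10,20,-8,4,-5,0],[1,30,60,-20,8,-10,0],[1,53,105,-30,12,-15,0],[1,76,150,-45,16,-19,0],[1,100,195,-60,16,-19,0],[1,122,240,-70,16,-19,0],[1,145,285,-80,16,-19,0],[1,160,320,-84,16,-19,0]]'
python3 -m pendant '[[1,0,5,0,0,0,8],[1,0,10,0,0,0,18],[1,0,10,0,0,0,28],[1,0,10,0,0,0,38],[1,0,10,0,0,0,48],[1,0,10,0,0,0,58],[1,0,10,0,0,0,68],[1,0,10,0,0,0,78]]'
python3 -m pendant '[[1,0,0,0,0,0,10],[1,0,0,0,0,0,20],[1,0,0,0,0,0,30],[1,0,0,0,0,0,40],[1,0,0,0,0,0,50],[1,0,0,0,0,0,60],[1,0,0,0,0,0,68.5],[1,0,0,0,0,0,68.5]]'
python3 -c "
from goal import *
print(monitor.state()['ee_pos'],monitor.state()['tcp_rot'])
print(togo([507.5,-32.2,263.8],tool(96,6,-6.88)))"
```

```text
t: 16.0
ee_pos: [507.8, -47.9, 350.0]
tcp_rot: [-180.0, 0.1, -50.4]
force: [0.2, -1.4, -3.5]
gripper_width: 43.8
t: 17.0
ee_pos: [507.2, -40.2, 350.5]
tcp_rot: [-179.9, 0.2, 27.9]
force: [-0.3, -0.8, -4.2]
gripper_width: 43.9
t: 18.0
ee_pos: [507.2, -40.3, 350.5]
tcp_rot: [-179.9, 0.2, 96.0]
force: [0.7, -0.3, -3.6]
gripper_width: 43.8
[507.18699788 -40.31395902 350.48383149] [-1.79876573e+02  1.62876842e-01  9.59772865e+01]
(array([  0.3,   8.1, -86.7]), array([-6.67, -0.82,  0.03]))
```

```bash
python3 -m pendant '[[1,0,2,-20,-2,-0.2,0],[1,0,4,-45,-4.5,-0.5,0],[1,0,8,-65,-6.7,-0.8,0],[1,0,8,-80,-6.7,-0.8,0],[1,0,8,-86.5,-6.7,-0.8,0],[1,0,8,-86.5,-6.7,-0.8,0],[1,0,8,-86.5,-6.7,-0.8,0],[1,0,8,-86.5,-6.7,-0.8,0]]'
python3 snap.py 8 >/dev/null;python3 -c "
from goal import *
import pickle
print(monitor.state()['force'])
print(togo([507.9,-35.8,234],tool(96,6,-6.88)))
s=pickle.load(open('side8.pkl','rb'));t=pickle.load(open('top8.pkl','rb'))
crop(s,260,150,400,290,5,'pics/s8c.png');crop(t,260,130,400,250,5.5,'pics/t8c.png')"
```

```text
t: 19.0
ee_pos: [507.5, -32.2, 264.7]
tcp_rot: [179.9, 6.9, 96.0]
force: [0.1, -0.2, -4.0]
gripper_width: 43.8
[ 0.01993138 -0.13397834 -3.42807132]
(array([  0.5,  -3.7, -30.5]), array([-0.  ,  0.04, -0.01]))
```

View pics/s8c.png

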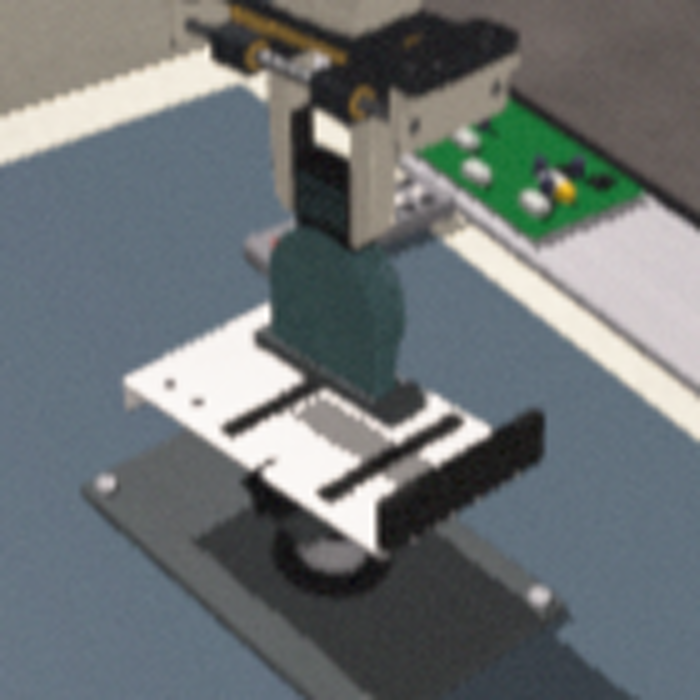

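View pics/t8c.png

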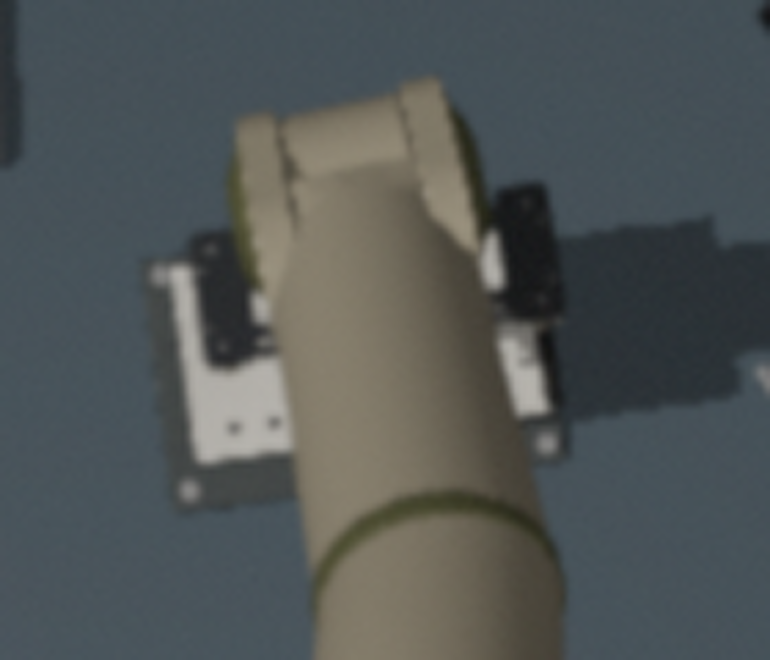

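```bash
python3 -m pendant '[[1,0.2,-1.5,-12,0,0,0],[1,0.4,-2.5,-20,0,0,0],[1,0.5,-3,-25,0,0,0],[1,0.5,-3.5,-28,0,0,0],[1,0.5,-3.6,-29.5,0,0,0],[1,0.5,-3.7,-30.5,0,0,0],[1,0.5,-3.7,-31,0,0,0],[1,0.5,-3.7,-31,0,0,0]]'
python3 -c "
from goal import *
st=monitor.state();print(st['ee_pos'],st['force'],st['torque'])"
```

```text
t: 20.1
ee_pos: [507.9, -35.7, 233.6]
tcp_rot: [180.0, 6.9, 96.0]
force: [-2.4, 0.3, 4.7]
gripper_width: 43.9
[507.91148033 -35.66645489 233.64027302] [-2.36203707  0.34443477  4.65642003] [-0.02225955  0.45887131 -0.04545229]
```

```bash
python3 -m pendant '[[1,0,0,-1,0,0,0],[1,0.2,-2.2,-0.8,0.95,0.1,0],[1,0.5,-4.5,-0.7,1.9,0.2,0],[1,0.8,-7.5,-0.5,3.1,0.33,0],[1,1.1,-10.5,-0.3,4.3,0.45,0],[1,1.4,-13.3,-0.2,5.5,0.58,0],[1,1.7,-16,-0.1,6.6,0.7,0],[1,1.9,-18.2,0,7.5,0.79,0]]'
python3 snap.py 9 >/dev/null;python3 -c "
from goal import *
import pickle
st=monitor.state();print(st['ee_pos'],st['force'],st['torque'])
s=pickle.load(open('side9.pkl','rb'))
crop(s,260,150,400,290,5,'pics/s9c.png')"
```

```text
t: 21.1
ee_pos: [510.0, -53.8, 234.5]
tcp_rot: [179.9, -0.7, 96.0]
force: [-3.9, 0.2, 13.6]
gripper_width: 43.8
[510.06551282 -53.86979516 234.51839904] [-4.45211962  1.36103712 15.5143757 ] [0.61552237 1.1983789  0.17899288]
```

View pics/s9c.png

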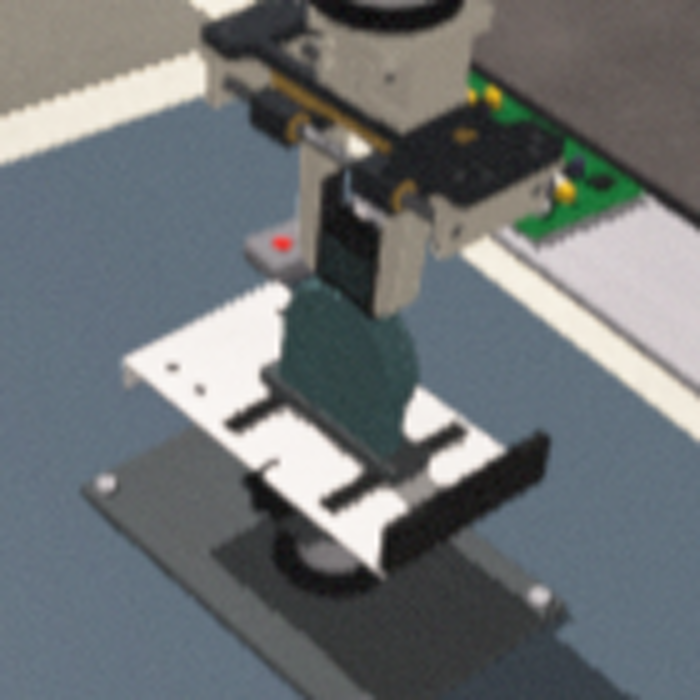

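```bash
python3 -m pendant '[[1,0.3,-2.7,-0.1,1.1,0.12,0],[1,0.6,-5.4,-0.2,2.2,0.23,0],[1,0.9,-8.1,-0.4,3.3,0.35,0],[1,1.2,-10.8,-0.6,4.4,0.46,0],[1,1.4,-13.4,-0.9,5.5,0.58,0],[1,1.7,-16,-1.1,6.6,0.69,0],[1,1.9,-18.2,-1.4,7.5,0.78,0],[1,1.9,-18.2,-1.4,7.5,0.78,0]]'
python3 -m pendant '[[1,0,0,0,0,0,0],[1,0,0,0,0,0,0],[1,0,0,0,0,0,0],[1,0,0,0,0,0,0],[1,0,0,0,0,0,0],[1,0,0,0,0,0,0],[1,0,0,0,0,0,0],[1,0,0,0,0,0,0]]'
python3 snap.py 10 >/dev/null;python3 -c "
from goal import *
import pickle
st=monitor.state();print(st['ee_pos'],st['force'],st['torque'],st['tcp_rot'])
R=Ro.from_euler('xyz',st['tcp_rot'],degrees=True).as_matrix();print('tilt',np.degrees(np.arcsin(R[2,0])))
s=pickle.load(open('side10.pkl','rb'));t=pickle.load(open('top10.pkl','rb'))
crop(s,260,150,400,290,5,'pics/s10c.png');crop(t,260,130,400,250,5.5,'pics/t10c.png')"
```

```text
t: 22.2
ee_pos: [511.9, -72.1, 233.1]
tcp_rot: [179.9, -8.2, 96.0]
force: [-3.1, 0.8, 14.7]
gripper_width: 43.9
t: 23.2
ee_pos: [511.9, -72.0, 233.1]
tcp_rot: [179.9, -8.2, 96.1]
force: [-3.4, -0.1, 13.5]
gripper_width: 43.5
[511.92456638 -71.98958692 233.13178472] [-3.63090521  0.16653371 13.89212335] [0.64854095 1.0860212  0.2139517 ] [179.89607768  -8.19977822  96.05236821]
tilt 8.19977821593096
```

View pics/s10c.png

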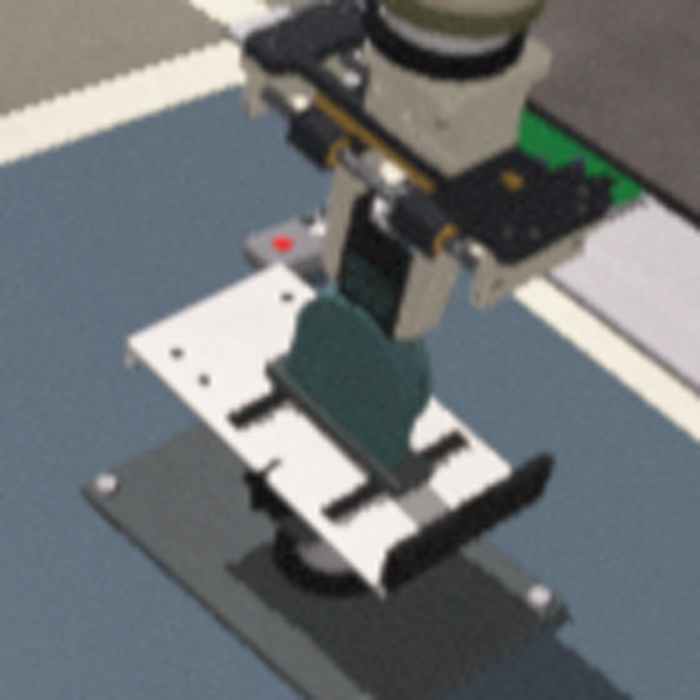

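View pics/t10c.png

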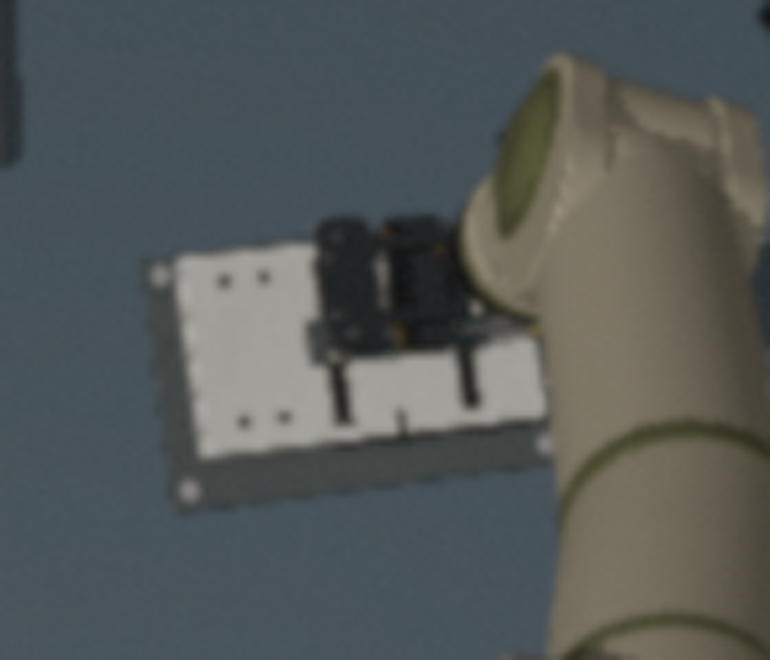

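```bash
cat > ov10.py <<'E'
from h import *
import pickle,sys
s=pickle.load(open('side10.pkl','rb'));t=pickle.load(open('top10.pkl','rb'))
th,yaw,gx,gy=[float(v) for v in sys.argv[1:5]]
th,yaw=np.radians([th,yaw])
Rz=np.array([[np.cos(yaw),-np.sin(yaw),0],[np.sin(yaw),np.cos(yaw),0],[0,0,1]]);Rx=np.array([[1,0,0],[0,np.cos(th),-np.sin(th)],[0,np.sin(th),np.cos(th)]])
W=lambda P:np.array(P,float)@(Rz@Rx).T+[509.6,-52.5,95]
q=lambda hx,y0,y1,z,cx=0:[(cx-hx,y0,z),(cx+hx,y0,z),(cx+hx,y1,z),(cx-hx,y1,z)]
L=[(q(60,-95,125,16),(0,160,0)),(q(52,35,45,20),(0,0,255)),(q(52,-45,-35,20),(0,0,255)),(q(14,gy-56,gy+56,20,gx),(0,200,255)),(q(14,gy-56,gy+56,32,gx),(0,200,255)),(q(60,-97,-87,48),(255,0,255))]
o=[]
for im,(x0,y0,w,h),k in((s,(275,190,105,90),7.5),(t,(280,165,90,65),8)):
    c=cv2.resize(im["pixels"][y0:y0+h,x0:x0+w],None,fx=k,fy=k,interpolation=cv2.INTER_CUBIC)
    for P,col in L:
        p=((proj(im,W(P))-[x0,y0]+.5)*k).astype(int);cv2.polylines(c,[p.reshape(-1,1,2)],True,col,1)
    o.append(c)
cv2.imwrite('pics/ovs_'+sys.argv[5],o[0]);cv2.imwrite('pics/ovt_'+sys.argv[5],o[1])
E
python3 ov10.py 8.2 6 0 0 a.png
```

```text
(no output)
```

View pics/ovs_a.png

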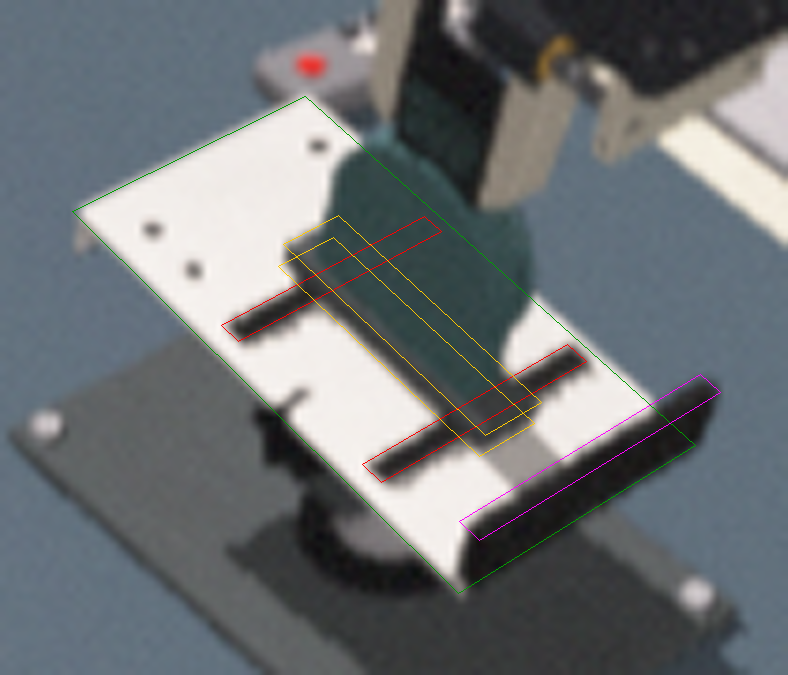

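View pics/ovt_a.png

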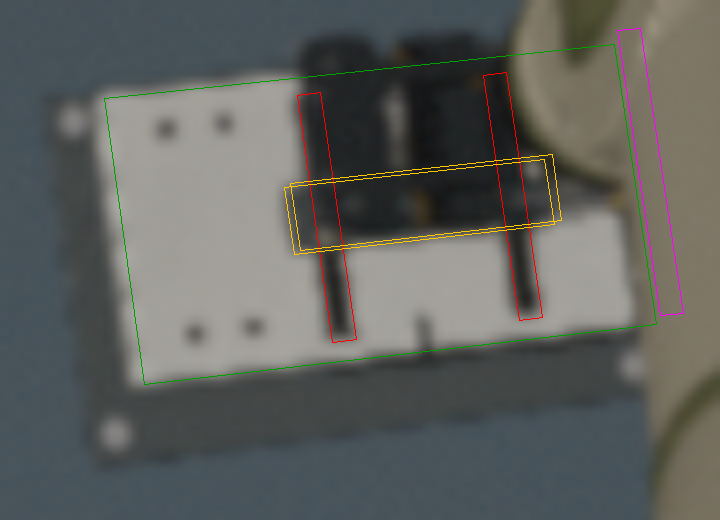

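```bash
cat > e.py <<'E'
from h import *
import pickle
t=pickle.load(open('top10.pkl','rb'));s=pickle.load(open('side10.pkl','rb'))
g=cv2.cvtColor(t['pixels'],cv2.COLOR_BGR2GRAY).astype(float)
an=lambda a,b:np.degrees(np.arctan2(*(b-a)[[1,0]]))
def edge(g,rows,c0,c1,lev):
    P=[]
    for r in rows:
        v=g[r,c0:c1];i=np.nonzero((v[:-1]-lev)*(v[1:]-lev)<0)[0]
        if len(i): j=i[0];P.append((c0+j+(lev-v[j])/(v[j+1]-v[j]),r))
    P=np.array(P);f=np.polyfit(P[:,1],P[:,0],1);e=np.abs(np.polyval(f,P[:,1])-P[:,0]);k=e<.6;f=np.polyfit(P[k,1],P[k,0],1)
    r=np.array([rows[0],rows[-1]]);print(k.sum(),len(k),e.max());return np.c_[np.polyval(f,r),r]
f=edge(g,list(range(180,210)),283,305,120)
w=onz(t,f,128.7);print('front edge yaw',an(w[1],w[0]))
b=edge(g.T,list(range(300,350)),225,200,120) if 0 else None
P=[]
for c in range(300,355):
    v=g[200:222,c];i=np.nonzero((v[:-1]>120)&(v[1:]<=120))[0]
    if len(i): j=i[-1];P.append((c,200+j+(120-v[j])/(v[j+1]-v[j])))
P=np.array(P);k=np.polyfit(P[:,0],P[:,1],1);e=np.abs(np.polyval(k,P[:,0])-P[:,1])<.6;k=np.polyfit(P[e,0],P[e,1],1);print(e.sum(),k)
# near edge: tray plane x=-60; intersect two points' rays with tilted plane
th=np.radians(8.2);a=np.radians(6);n=np.array([np.sin(a)*np.sin(th),-np.cos(a)*np.sin(th),np.cos(th)])
o=np.array([509.6,-52.5,95])+14*n
c,d=ray(t,[(300,np.polyval(k,300)),(350,np.polyval(k,350))]);w=c+d*((o-c)@n/(d@n))[:,None];print(w,'side edge yaw',an(w[1],w[0])-90)
T=lambda u,v:((u)/8+280-.5,v/8+165-.5)
r=onz(t,[T(72,121),T(115,434),T(633,368)],11);print('base',an(r[1],r[0]),an(r[2],r[1])-90)
S=lambda u,v:(u/7.5+275-.5,v/7.5+190-.5)
def pl(uv):
    c,d=ray(s,uv);return c+d*((o+2*n-c)@n/(d@n))[:,None]
w=pl([S(77,212),S(307,99),S(462,592)]);print('side: front',an(w[0],w[1]),'edge',an(w[2],w[0])-90)
r=onz(s,[S(46,425),S(695,594)],11)
E
python3 e.py
```

```text
28 29 2.9640002537358896
front edge yaw 6.464679136498071
53 [-1.23572258e-01  2.49187542e+02]
[[ 438.99541742   53.7331128   125.4326769 ]
 [ 457.55555229 -114.96549492  100.97644076]] side edge yaw 6.2784018616145545
base 6.067388937907806 5.671699204330054
side: front 5.766259016938887 edge 6.095266820290888
```

```bash
python3 -c "
from goal import *
st=monitor.state();print(st['t'],st['tcp_rot'],st['force'],st['gripper_width'])
manip.sign_off()"
```

```text
23.3 [179.89607768  -8.19977822  96.05236821] [-3.63090521  0.16653371 13.89212335] 43.935069508133495
the job is handed in; nothing more can be done
```

I finished the job and handed it in at 23.3 s. The gauge was still gripped and pressed onto the tray, with nothing else touching the tray.

- **Swivel:** I took the tray by its lip and turned it about 36° back. The last edge measurements put the tray at 5.8–6.5° and the base plate at 5.7–6.1°, so it is square to within about half a degree.
- **Target tilt:** I picked up the smallest of the three gauges and showed its dial to the side camera. The pointer read 0 with the gauge upright, and the red tab sat at 8.2° (0.143 rad).
- **Seating and rocking:** I set the foot across both strips with the dial facing the far side. I then rocked gauge and tray together from -6.9° to +8.2°. The tool's tilt reads 8.20°, and the press is about 17 N (13.9 N on the sensor, plus about 3.5 N for the gauge's weight). In the side view, a model of the tray at 8.2° matches to about a pixel, with the foot within a few mm of the middle.

**Not confirmed or disagreeing:**
- At the end neither camera could see the dial, so "pointer on tab" rests on the tool's tilt and the tray's tilt in the picture.
- In the top view the model sat about 1 pixel (about 4 mm) to one side of the tray. I put this down to calibration.
- I did not measure the remote, screwdriver and meter again at the end. No move went near them.

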